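# Turn a drawer front face down on the assembly board

## Robot

A 6-joint arm with a two-finger parallel gripper is mounted at the origin on the work surface. World frame = base frame: x ahead of the robot, y to its left, z up, the work surface at z = 0. Lengths are in m, angles in rad, forces in N, time in s.
With the tool pointing down it reaches from about 0.375 to 0.975 m from the base axis. Payload 3.8 kg.
Tool frame: the origin (TCP) lies midway between the tips of the shut fingers; the grasp point (between the pads) lies 19 mm behind it; x points along the fingers, y is the direction in which the jaws open and shut, and the axes are right-handed (so a half turn about x gives the same grasp; the last joint's range is limited). The gripper opens to 85 mm and grips with 20 to 120 N. Pads are 22 mm wide; open, the fingers measure 114 mm over their backs; the gripper's body (76 mm by 85 mm) begins 54 mm behind the grasp point. The pads swing forward as they close: fully open they stand 13 mm farther back than shut.
Start: joints at [1.109, 0.264, 1.604, -0, 1.274, -0.037], TCP at [0.278, 0.615, 0.231] pointing down, gripper open.
Joint ranges: [-2.63, 2.63], [-0.94, 2.18], [0.31, 2.57], [-1.31, 4.45], [0, 2.66], [-2.55, 2.55]. Speed limits (rad/s): [2.57, 2.57, 3.14, 3.14, 3.14, 3.14].

## Interface

Orientations are given as a rotation vector (axis times angle).
In Python, from workcell import read_state, read_camera, get_calibration, finish_job gives the robot as it stands. The module is installed in compiled form; this text tells all that it offers.
- The arm moves only by the shell command python3 -m creep 'ROWS' [FORCE]. ROWS is JSON, a list of rows, each a list of 3 entries, a list of its own where there are three numbers: the closure in counts, from 0 (fully open) to 255 (shut), then the shift along the world's x, y, z in mm, then the turn about the world's z in rad. In form: [[hand, [tx, ty, tz], spin], ...]. A call has exactly 8 rows; each row shifts and turns the commanded pose from where the row before left it; what a row does not reach is not made up. A row lasts 1/12 s, in which the tool goes at most 41.7 mm and 7.16 degrees, less where a joint would pass 70% of its speed; a pose out of reach is approached as far as the arm can. A call is refused whole if a number of a shift passes 41.7 or a number of a turn 0.125, either way. A call with a gripper value outside its range is refused whole. The fingers move at their own pace and stop on an object; FORCE is the grip in N (left out, the last holds). Time passes only in rows, so rows that do not move let the fingers close, or fill a call up. It gives the time, the measured TCP pose, the force and the opening at its end, in the units of the state.
- read_state(): the state, without advancing time (a new reading comes with each control period).
- read_camera(name): name is "scene" or "side" or "wrist"; returns (picture, depth): 384x512x3 uint8, blue, green, red; 384x512 float32, m along the optical axis (not along the pixel's ray), 0 where there is no reading.
- get_calibration(name): a dict with "K" (3x3 intrinsics, pixels), "eye" and "orientation" of the camera in the world. Camera axes: x right, y down, z forward; pixel columns grow to the right and rows downward; lengths in m; the calibration is good to about 2 mm. A picture is of the moment at which its call begins: read the wrist's pose just before it. get_calibration takes no time and is no camera call; for the wrist camera it gives the pose at the moment of the call.
- finish_job(): hands the job in, once; it reports no verdict.
The state is a dict: "time": time; "q": joint angles; "joint_vel": joint speeds; "joint_torque": joint torques, N m; "tool_pos": TCP position; "tcp_rot": TCP orientation; "wrist_force": force on the tool from outside, world axes, zero at the start; "torque": the same for the moment, N m; "width": opening from 0.0 (shut) to 1.0 (fully open).
Only numpy, scipy, OpenCV 4.12 (cv2) and the standard library are available. Lean on these libraries where they do the work, as an engineer would, in place of code of your own. Each camera call takes 0.05 s, during which the arm holds its last target.

## Task

Turn the loose drawer front face down onto the cork-topped assembly board without picking it up: with the fingertips push it across the bench until its straight edge butts squarely against the board's front edge, then push at the bevelled edge so that it tips up and turns over onto the cork. Then push it on over the cork until the bevelled edge is fully home along the stop batten at the back of the board. Never lift or carry it, and leave everything else where it is.

Things in the scene. Friction and masses are not known exactly. Their poses are not given: they have to be found in the camera images.
- front: The drawer front: loose plywood slab 110 (x) by 160 (y) by 18 mm, about 0.2 kg; ash veneer on its face, four small bored holes in its back. Starts on the bench face up, 40 to 90 mm from the board's front edge, its +x edge facing it within about 0.25 rad. Origin at the centre of the back; z points out of the face (up at the start, down when turned over).
- front_lead (a point): middle of the drawer front's straight square edge (its +x edge), half-way through the thickness (9 mm from the back)
- front_lead_l (a point): the +y end of that straight edge, 80 mm from its middle
- front_lead_r (a point): the -y end of that straight edge, 80 mm from its middle
- front_bevel (a point): middle of the finger-pull edge (its -x edge), on the lip, 15 mm from the back. The back is cut away by a bevel from 10 mm inside this edge (at the back's surface) up to 12 mm above the back at the edge itself, leaving a lip 6 mm thick, 12 to 18 mm above the bench at the start, that a fingertip can get under.
- front_bevel_l (a point): the +y end of that lip, 80 mm from its middle
- front_bevel_r (a point): the -y end of that lip, 80 mm from its middle
- board: The assembly board, fixed to the bench: plywood with a cork top, 150 mm deep (x) by 360 mm long (y), cork surface 24 mm above the bench. Origin at the centre of its underside; +x is the direction to push the drawer front in. Its front edge is an upright face 24 mm high at x = -75 mm.
- board_front_top (a point): middle of the top of the board's front edge
- batten_face (a point): foot of the stop batten's front face, at its middle, on the cork (board x = +55 mm). The batten is a wooden strip 20 mm wide along the board's rear edge, 15 mm higher than the cork. With the drawer front home, 20 mm of cork stay free before it.
- screw_jar: small glass screw jar with steel lid, 40 mm across and 42 mm high, on the board at one end (its y about +0.15); leave alone. Origin at its underside
- knob_a: small turned wooden drawer knob 30 mm across and 27 mm high, on the board at the other end (its y about -0.15); leave alone. Origin at its underside
- sanding_block: cork sanding block 100 by 60 by 32 mm lying on the bench beside the drawer front; leave alone. Origin at the centre of its underside
- tape_roll: roll of paper tape 80 mm across and 25 mm high lying on the bench on the other side of the drawer front; leave alone. Origin at the centre of its underside
- glue_bottle: white glue bottle 64 mm across, 170 mm high, standing on the bench; leave alone. Origin at its underside
- mallet: wooden hammer lying on the bench; leave alone
- try_square: try square, wooden stock 24 by 120 by 18 mm with a 170 mm steel blade along its x, lying behind the board; leave alone. Origin under the middle of the stock
Not all that is in view belongs to the job. Leave any red or turquoise look-alike of the front alone.

How it is judged:
On the way, in this order (a step that is already met when the one before it is completed fails the run):
1. the drawer front lies flat with its straight edge squarely against the board's front edge (both ends within 12 mm) (angle between front's own z axis and vertical below 0.35 rad and x of each of front_lead_l, front_lead_r in the frame of board above -0.087 m and height (world z) of front_lead below 0.024 m), for 0.1 s.
2. it is tipped up on its straight edge, which stays down against the board's front edge (angle between front's own z axis and vertical between 1.1 and 2.1 rad and height (world z) of front_lead below 0.04 m and x of front_lead in the frame of board between -0.125 and -0.06 m), for 0.02 s.
3. it lies face down on the cork (angle between front's own z axis and vertical above 2.97 rad and z of front in the frame of board between 0.036 and 0.048 m), for 0.2 s.
At the end, for the whole second after the job is handed in: The drawer front is at rest face down, flat on the cork (within 10 degrees and 5 mm of height), with both ends of its bevelled edge within 6 mm of the batten and its middle within 100 mm of the board's middle along the batten (angle between front's own z axis and vertical above 2.97 rad and z of front in the frame of board between 0.037 and 0.047 m and x of front_bevel_l in the frame of board between 0.049 and 0.06 m and x of front_bevel_r in the frame of board between 0.049 and 0.06 m and y of front in the frame of board between -0.1 and 0.1 m and linear speed of front below 0.01 m/s and angular speed of front below 0.05 rad/s); the robot touches nothing.
It fails at once if the drawer front is lifted or carried: its straight edge leaves the bench and board (more than 60 mm above the bench) (height (world z) of front_lead above 0.06 m).
It fails at once if a bystander is moved by more than 25 mm (distance of any of screw_jar, knob_a, sanding_block, tape_roll, glue_bottle, mallet, try_square from where it was at the start of the episode above 0.025 m).
It also fails if it takes over 58 s, if anything falls off the work surface, if the arm or the gripper's body presses on something with over 40 N, if the wrist force passes 120 N, or if a joint passes its speed limit or range.

## Working session

There is one attempt and no reset: what is moved stays moved. The work goes in short steps, Python scripts to look and compute and a shell command to move; the robot and the scene stay as the last step left them, time stands still between calls to the robot, and variables do not carry over. Pictures are saved under pics/ and viewed, and the job is handed in when it is done.

```bash
mkdir -p pics
cat > h.py <<'E'
import numpy as np, cv2
from workcell import *
from scipy.spatial.transform import Rotation as R
def cal(n):
    c=get_calibration(n);K=np.array(c["K"]);e=np.array(c["eye"]);o=np.array(c["orientation"])
    Rm=o if o.shape==(3,3) else R.from_rotvec(o).as_matrix()
    return K,e,Rm
def cloud(n,d):
    K,e,Rm=cal(n)
    v,u=np.mgrid[:d.shape[0],:d.shape[1]]
    p=np.stack([(u-K[0,2])/K[0,0]*d,(v-K[1,2])/K[1,1]*d,d],-1)
    return p@Rm.T+e
def proj(n,P):
    K,e,Rm=cal(n);q=(np.atleast_2d(P)-e)@Rm;return (q@K.T)[:,:2]/q[:,2:]
E
python3 - <<'E'
from h import *
print(read_state()); print(get_calibration("scene"))
for n in["scene","side","wrist"]:
    p,d=read_camera(n);cv2.imwrite(f"pics/{n}0.png",p);np.save(f"{n}0.npy",d);np.save(f"{n}0c.npy",cloud(n,d))
E
```

```text
{'time': 0.0, 'q': array([ 1.10906891e+00,  2.64814902e-01,  1.60537767e+00,  6.19765275e-06,
        1.27373580e+00, -3.68911670e-02]), 'joint_vel': array([-0.00096589,  0.00170004, -0.00031726, -0.00118592, -0.0004861 ,
        0.00104405]), 'joint_torque': array([ 2.13679377e-03, -5.15112591e+01, -3.67313612e+01,  2.17935540e-04,
        1.29357519e-02, -1.95674133e-06]), 'tool_pos': array([0.27787741, 0.61433046, 0.22991847]), 'tcp_rot': array([ 0.33145125,  1.54557447, -0.33502673]), 'wrist_force': array([-0.18983662, -1.05750406, -0.18840439]), 'torque': array([ 0.03474636, -0.01987608, -0.03765643]), 'width': 1.0008581608249394}
{'K': array([[472.29298548,   0.        , 250.96443785],
       [  0.        , 472.29298548, 192.08110796],
       [  0.        ,   0.        ,   1.        ]]), 'eye': array([1.32449015, 0.86549068, 0.80093052]), 'orientation': array([-0.91482197, -2.32754509,  1.2904656 ])}
```

View pics/scene0.png

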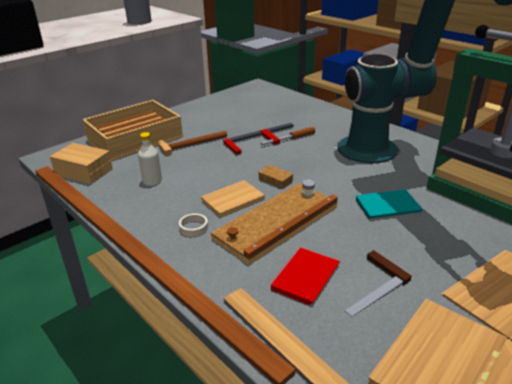

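View pics/side0.png

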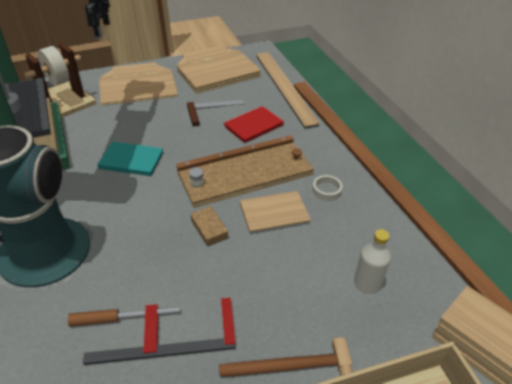

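View pics/wrist0.png

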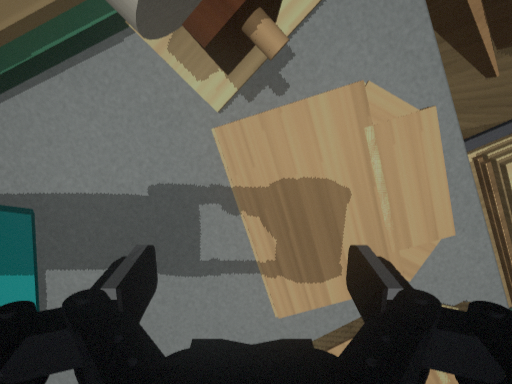

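Candidates for the front: the ash slab at scene (233,197) / side (275,211); red look-alike at scene (306,275) / side (254,123); turquoise look-alike at scene (390,204) / side (131,158); plywood sheets at the right (scene 440,345), which are far too large. I choose the ash slab: it lies before the cork board (scene 277,222), between the sanding block (276,176) and the tape roll (193,224). A close crop and a measurement follow.

Run:
```python
from h import *
a=cv2.imread("pics/scene0.png")[160:265,165:350];b=cv2.imread("pics/side0.png")[120:250,160:350]
cv2.imwrite("pics/crop0.png",np.vstack([cv2.resize(a,(520,295)),cv2.resize(b,(520,300))]))
for n in["scene","side"]:
    c=np.load(n+"0c.npy");print(n)
    for (u,v) in ([(233,197),(276,216),(309,184),(233,232),(276,174),(193,224),(150,170),(220,152)] if n=="scene" else [(275,211),(245,170),(197,174),(297,153),(209,224),(316,185),(372,265),(245,340),(193,113)]):
        print((u,v),c[v,u].round(4))
    # slab top: segment by height
    z=c[...,2]
    m=((z>.012)&(z<.023)).astype(np.uint8)
    u,v=(233,197) if n=="scene" else (275,211)
    k,l=cv2.connectedComponents(cv2.erode(m,np.ones((2,2))))
    P=c[l==l[v,u]]
    P=P[np.hypot(*(P[:,:2]-c[v,u,:2]).T)<.12]
    print(len(P),P[:,2].mean(),cv2.minAreaRect((P[:,:2]*1000).astype(np.float32)))
    print(cv2.boxPoints(cv2.minAreaRect((P[:,:2]*1000).astype(np.float32))))
    m=((z>.021)&(z<.028)).astype(np.uint8); u,v=(276,216) if n=="scene" else (245,170)
    P=c[(m>0)&(np.hypot(c[...,0]-c[v,u,0],c[...,1]-c[v,u,1])<.22)]
    print(len(P),cv2.minAreaRect((P[:,:2]*1000).astype(np.float32)))
    m=((z>.033)&(z<.042)); 
    P=c[(m>0)&(np.hypot(c[...,0]-c[v,u,0],c[...,1]-c[v,u,1])<.22)]
    print('batten',len(P),cv2.minAreaRect((P[:,:2]*1000).astype(np.float32)))
```

```text
scene
(233, 197) [ 0.5728 -0.0745  0.0187]
(276, 216) [0.5546 0.0925 0.0243]
(309, 184) [0.4102 0.0851 0.0651]
(233, 232) [0.71   0.0892 0.0482]
(276, 174) [ 0.3973 -0.0664  0.0309]
(193, 224) [ 0.7295 -0.0681  0.0008]
(150, 170) [ 0.7016 -0.3273  0.0616]
(220, 152) [ 0.3955 -0.358   0.0013]
1004 0.018021518388688085 ((571.729248046875, -79.76107788085938), (111.29179382324219, 161.78273010253906), 83.12919616699219)
[[ 484.76184  -125.330246]
 [ 645.3827   -144.68446 ]
 [ 658.69666   -34.19191 ]
 [ 498.0758    -14.837692]]
3067 ((561.0008544921875, 59.488525390625), (410.13201904296875, 363.3235168457031), 31.27104377746582)
batten 815 ((557.717041015625, 50.69911193847656), (360.3243103027344, 243.2657470703125), 2.378218412399292)
side
(275, 211) [ 0.5672 -0.0884  0.0164]
(245, 170) [0.5488 0.0836 0.0228]
(197, 174) [0.406  0.0664 0.0656]
(297, 153) [0.7025 0.0711 0.051 ]
(209, 224) [ 0.3899 -0.0842  0.0299]
(316, 185) [ 7.225e-01 -2.130e-02  3.000e-04]
(372, 265) [ 0.6603 -0.3813  0.102 ]
(245, 340) [ 0.3685 -0.3941 -0.0013]
(193, 113) [0.4934 0.4186 0.0133]
1723 0.016358546061118966 ((566.568603515625, -84.89219665527344), (111.03409576416016, 158.17282104492188), 82.40259552001953)
[[ 480.83646  -129.46576 ]
 [ 637.6208   -150.37802 ]
 [ 652.3008    -40.318634]
 [ 495.51642   -19.406372]]
2954 ((555.9688720703125, 53.92889404296875), (394.7647399902344, 341.9378356933594), 20.541913986206055)
batten 727 ((554.014404296875, 47.279258728027344), (359.6552429199219, 251.90011596679688), 2.497684955596924)
```

View pics/crop0.png

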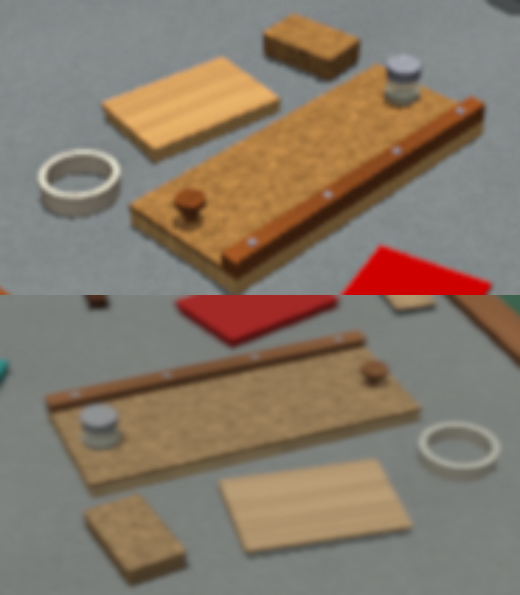

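```bash
cat > meas.py <<'E'
from h import *
def board(c,ctr=(.557,.055)):
    # cork band + batten fit
    z=c[...,2]; d=c[...,:2]-np.array(ctr)
    r=np.hypot(d[...,0],d[...,1])<.23
    P=c[r&(z>.034)&(z<.042)]
    # batten: robust line
    P=P[P[:,1]-(ctr[1]+.04*(P[:,0]-ctr[0]))>.03]
    for _ in range(3):
        l=np.polyfit(P[:,0],P[:,1],1); P=P[abs(P[:,1]-np.polyval(l,P[:,0]))<.015]
    yaw=np.arctan(l[0]); ex=np.array([-np.sin(yaw),np.cos(yaw)])
    C=c[r&(z>.0215)&(z<.0275)][:,:2]@ex
    h,e=np.histogram(C,bins=np.arange(-.2,.25,.002))
    lo=e[np.argmax(h>h.max()*.4)]
    return yaw,lo,np.mean(P[:,:2]@ex),P[:,0].min(),P[:,0].max()
E
python3 - <<'E'
from meas import *
for n in["scene","side"]: print(n,np.round(board(np.load(n+"0c.npy")),4))
s=read_state();print(R.from_rotvec(s["tcp_rot"]).as_matrix().round(3))
for n in["scene","side"]:
    c=np.load(n+"0c.npy");z=c[...,2]
    for nm,ctr,zl,zh in[("jar",(.41,.08),.045,.07),("knob",(.705,.08),.04,.06),("sand",(.395,-.075),.025,.036),("tape",(.725,-.045),.02,.03)]:
        P=c[(z>zl)&(z<zh)&(np.hypot(c[...,0]-ctr[0],c[...,1]-ctr[1])<.07)]
        print(n,nm,P[:,:2].min(0).round(3),P[:,:2].max(0).round(3))
E
```

```text
scene [0.0339 0.     0.1404 0.3731 0.7331]
side [0.0298 0.     0.1399 0.3693 0.7288]
[[-0.001  0.412  0.911]
 [-0.002  0.911 -0.412]
 [-1.    -0.002 -0.   ]]
scene jar [0.39  0.062] [0.43 0.1 ]
scene knob [0.696 0.07 ] [0.726 0.099]
scene sand [ 0.357 -0.127] [ 0.431 -0.021]
scene tape [ 0.658 -0.092] [0.783 0.025]
side jar [0.386 0.059] [0.422 0.097]
side knob [0.69  0.065] [0.722 0.15 ]
side sand [ 0.354 -0.131] [ 0.425 -0.022]
side tape [ 0.695 -0.093] [0.777 0.024]
```

The crop confirms the plain ash slab with square corners. Board yaw is about 2° with its front edge near y = 0.018 at x = 0.55, so the push direction is roughly world +y. Next I go over it.

```bash
python3 -m creep '[[0,[13.5,-38,4],-0.12],[0,[13.5,-38,4],-0.12],[0,[13.5,-38,4],-0.12],[0,[13.5,-38,4],-0.12],[0,[13.5,-38,4],-0.12],[0,[13.5,-38,4],-0.12],[0,[13.5,-38,4],-0.12],[0,[13.5,-38,4],-0.12]]'; python3 -m creep '[[0,[13.5,-38,4],-0.12],[0,[13.5,-38,4],-0.03],[0,[13.5,-38,4],0],[0,[13.5,-38,4],0],[0,[13.5,-38,4],0],[0,[13.5,-38,4],0],[0,[13.5,-38,4],0],[0,[13.5,-38,4],0]]'
```

```text
time: 0.82
tool_pos: [0.3862, 0.309, 0.2632]
tcp_rot: [1.075, 1.289, -1.075]
wrist_force: [0.1, 1.0, 0.1]
width: 1.001
time: 1.48
tool_pos: [0.4942, 0.005, 0.2954]
tcp_rot: [1.183, 1.226, -1.183]
wrist_force: [1.0, -0.7, 0.4]
width: 1.0
```

```bash
python3 -m creep '[[0,[13.5,-38,0],0],[0,[13.5,-38,0],0],[0,[13.5,-38,0],0],[0,[13.5,-38,0],0],[0,[13.5,-33,0],0],[0,[5,-5,0],0],[0,[0,0,0],0],[0,[0,0,0],0]]'
python3 - <<'E'
from meas import *
s=read_state();M=R.from_rotvec(s["tcp_rot"]).as_matrix();print(s["tool_pos"],np.arctan2(M[1,1],M[0,1]))
p,d=read_camera("wrist");cv2.imwrite("pics/w1.png",p);c=cloud("wrist",d);np.save("w1c.npy",c)
E
```

```text
time: 2.15
tool_pos: [0.5663, -0.1827, 0.2946]
tcp_rot: [1.184, 1.228, -1.184]
wrist_force: [-0.2, -0.3, -0.4]
width: 0.997
[ 0.56629043 -0.18272922  0.2945656 ] 0.03508051105325735
```

View pics/w1.png

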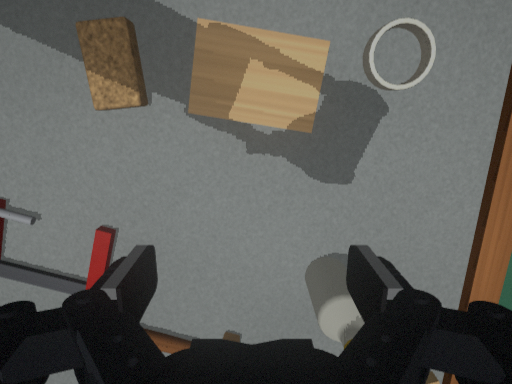

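Run:
```python
from meas import *
K,e,Rm=cal("wrist");print(e,e-read_state()["tool_pos"],Rm.round(3))
print(read_state()["q"])
c=np.load("w1c.npy");z=c[...,2]
P=c[(z>.013)&(z<.022)]; P=P[(abs(P[:,0]-.57)<.1)&(abs(P[:,1]+.08)<.1)]
print(P[:,2].mean(),z[180:220,200:250].mean());r=cv2.minAreaRect((P[:,:2]*1000).astype(np.float32));print(r,cv2.boxPoints(r))
```

```text
[ 0.56458567 -0.11309697  0.43609794] [-0.00158805  0.06888484  0.14128187] [[ 0.999  0.036  0.009]
 [ 0.037 -0.962 -0.271]
 [-0.001  0.271 -0.963]]
[-3.53260752e-01  8.06972344e-02  1.70049476e+00  6.71952989e-04
  1.36190660e+00 -3.89666282e-01]
0.016964478846456677 0.0004259282253474085
((569.5671997070312, -81.83991241455078), (110.43091583251953, 160.435791015625), 83.04389190673828) [[ 483.2527   -126.93384 ]
 [ 642.50757  -146.36404 ]
 [ 655.8817    -36.745987]
 [ 496.62683   -17.31578 ]]
```

```bash
python3 -m creep '[[0,[0,0,-38],0],[0,[0,0,-38],0],[0,[0,0,-38],0],[0,[0,0,-38],0],[0,[0,0,-38],0],[0,[0,0,-38],0],[0,[0,0,-35],0],[0,[0,0,-20],0]]'; python3 -m creep '[[0,[0,0,-10],0],[0,[0,0,-5],0],[0,[0,0,-3],0],[0,[0,0,-2],0],[0,[0,0,-2],0],[0,[0,0,0],0],[0,[0,0,0],0],[0,[0,0,0],0]]'
```

```text
time: 2.87
tool_pos: [0.5633, -0.1797, 0.0084]
tcp_rot: [1.18, 1.233, -1.184]
wrist_force: [-1.0, -0.8, 0.5]
width: 1.001
time: 3.53
tool_pos: [0.5674, -0.1833, -0.0087]
tcp_rot: [1.183, 1.224, -1.182]
wrist_force: [-0.4, -0.5, 0.2]
width: 1.001
```

```bash
python3 -m creep '[[0,[0,8,0],0],[0,[0,8,0],0],[0,[0,8,0],0],[0,[0,7,0],0],[0,[0,7,0],0],[0,[0,7,0],0],[0,[0,6,0],0],[0,[0,6,0],0]]'
python3 - <<'E'
from h import *
p,d=read_camera("scene");q,d=read_camera("side")
cv2.imwrite("pics/a2.png",np.vstack([cv2.resize(p[150:260,160:350],(520,300)),cv2.resize(q[110:250,160:350],(520,300))]))
E
```

```text
time: 4.2
tool_pos: [0.5667, -0.1253, -0.0097]
tcp_rot: [1.182, 1.226, -1.182]
wrist_force: [0.5, -1.3, 0.8]
width: 0.998
```

View pics/a2.png

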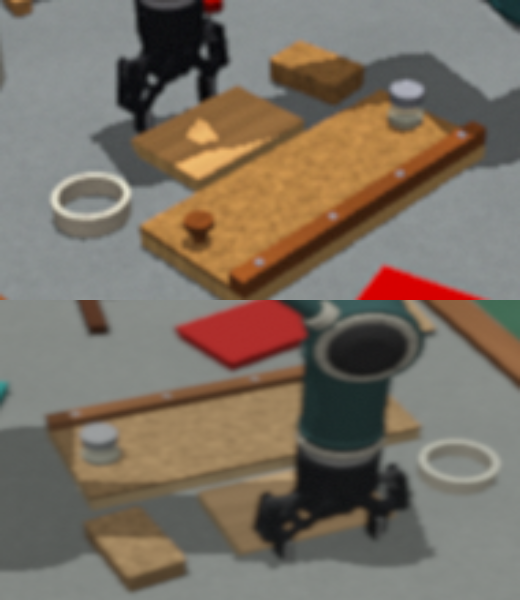

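The slab (scene crop about (217,135)) has squared up and is close to the board. I keep pushing slowly until contact.

```bash
python3 -m creep '[[0,[0,3,0],0],[0,[0,3,0],0],[0,[0,3,0],0],[0,[0,3,0],0],[0,[0,2,0],0],[0,[0,2,0],0],[0,[0,2,0],0],[0,[0,0,0],0]]'
```

```text
time: 4.97
tool_pos: [0.5666, -0.1076, -0.0097]
tcp_rot: [1.183, 1.226, -1.183]
wrist_force: [0.3, -0.3, -0.6]
width: 1.001
```

```bash
python3 -m creep '[[0,[0,2,0],0],[0,[0,2,0],0],[0,[0,1,0],0],[0,[0,1,0],0],[0,[0,1,0],0],[0,[0,1,0],0],[0,[0,0,0],0],[0,[0,0,0],0]]'
python3 - <<'E'
from h import *
p,d=read_camera("scene")
cv2.imwrite("pics/a3.png",cv2.resize(p[150:260,160:350],(780,450),interpolation=cv2.INTER_CUBIC))
E
```

```text
time: 5.63
tool_pos: [0.5664, -0.1023, -0.0096]
tcp_rot: [1.181, 1.224, -1.185]
wrist_force: [-1.7, -10.3, -0.4]
width: 1.002
```

View pics/a3.png

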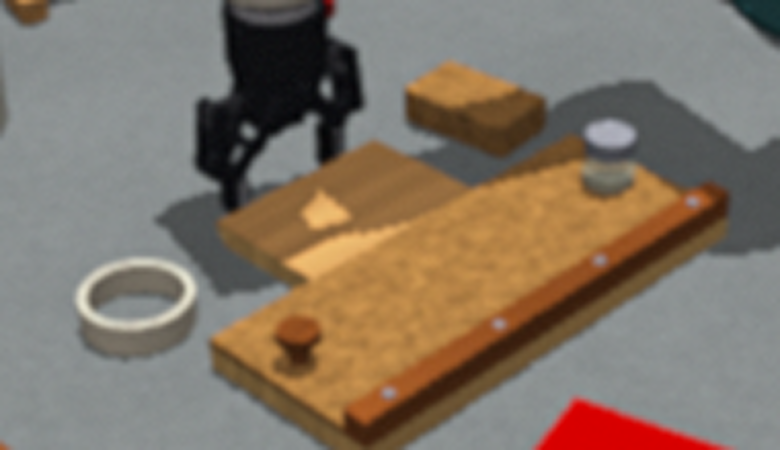

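Butted with 10 N of push. Now I lift by friction on the lip, pressing lightly.

```bash
python3 -m creep '[[0,[0,1,0],0],[0,[0,0.5,2],0],[0,[0,0,3],0],[0,[0,0,3],0],[0,[0,0,3],0],[0,[0,0,3],0],[0,[0,0,0],0],[0,[0,0,0],0]]'
python3 - <<'E'
from h import *
p,d=read_camera("scene")
cv2.imwrite("pics/a4.png",cv2.resize(p[150:260,160:350],(780,450),interpolation=cv2.INTER_CUBIC))
E
```

```text
time: 6.35
tool_pos: [0.5664, -0.1017, 0.0047]
tcp_rot: [1.179, 1.223, -1.185]
wrist_force: [-2.9, -12.8, 0.5]
width: 1.004
```

View pics/a4.png

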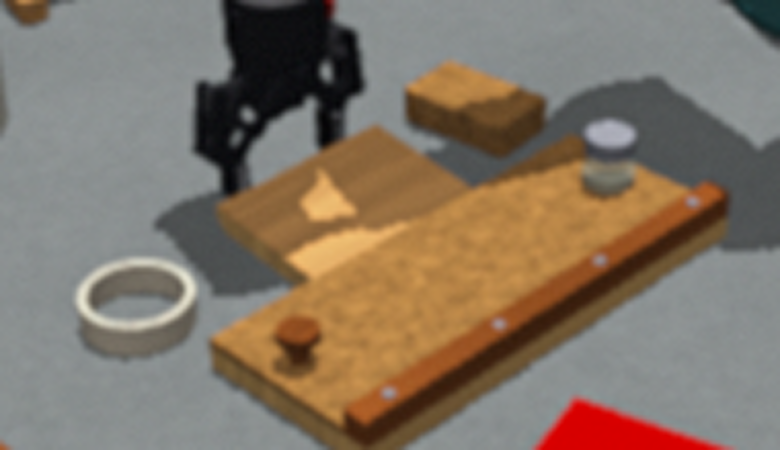

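The slab rose only at its end by the sanding block: corner (378,142)→(378,125), while corner (218,210) stayed put. The two fingers are not pressing equally, so I lower it and correct the yaw.

```bash
python3 -c "
from h import *
s=read_state();print(s['torque'],s['wrist_force'])"
python3 -m creep '[[0,[0,0,-3],0],[0,[0,0,-3],0],[0,[0,0,-3],0],[0,[0,0,-3],0],[0,[0,0,-2],0],[0,[0,0,0],0],[0,[0,0,0],0],[0,[0,0,0],0]]';python3 -c "
from h import *
s=read_state();print(s['torque'],s['wrist_force'],R.from_rotvec(s['tcp_rot']).as_matrix().round(3))"
```

```text
[-2.02368489  0.32996573 -0.42508748] [ -2.66799128 -13.38853581   0.76522805]
time: 7.07
tool_pos: [0.5664, -0.1022, -0.0095]
tcp_rot: [1.18, 1.223, -1.186]
wrist_force: [-2.2, -16.0, 0.2]
width: 0.999
[-2.38065127  0.43595971 -0.6467968 ] [ -2.23274902 -16.0474762    0.24113731] [[-0.     0.999  0.035]
 [-0.005  0.035 -0.999]
 [-1.    -0.     0.004]]
```

```bash
python3 -m creep '[[0,[0,0,0],-0.01],[0,[0,0,0],-0.01],[0,[0,0,0],-0.005],[0,[0,0,0],0],[0,[0,0,0],0],[0,[0,0,0],0],[0,[0,0,0],0],[0,[0,0,0],0]]';python3 - <<'E'
from h import *
s=read_state();print(s['torque'],s['wrist_force'],R.from_rotvec(s['tcp_rot']).as_matrix().round(3))
p,d=read_camera("scene");c=cloud("scene",d);z=c[...,2]
cv2.imwrite("pics/a5.png",cv2.resize(p[150:260,160:350],(780,450),interpolation=cv2.INTER_CUBIC))
P=c[(z>.014)&(z<.0205)&(c[...,0]>.46)&(c[...,0]<.69)&(c[...,1]>-.11)&(c[...,1]<.03)]
r=cv2.minAreaRect((P[:,:2]*1000).astype(np.float32));print(r)
E
```

```text
time: 7.73
tool_pos: [0.5659, -0.1025, -0.0097]
tcp_rot: [1.193, 1.213, -1.202]
wrist_force: [-3.1, -16.3, 0.1]
width: 1.001
[-2.51882041  0.51538936  0.74658312] [ -3.10226882 -16.26126666   0.09527504] [[-0.001  1.     0.015]
 [-0.006  0.015 -1.   ]
 [-1.    -0.001  0.006]]
((559.0015869140625, -40.496971130371094), (136.43528747558594, 175.50152587890625), 88.98892211914062)
```

View pics/a5.png

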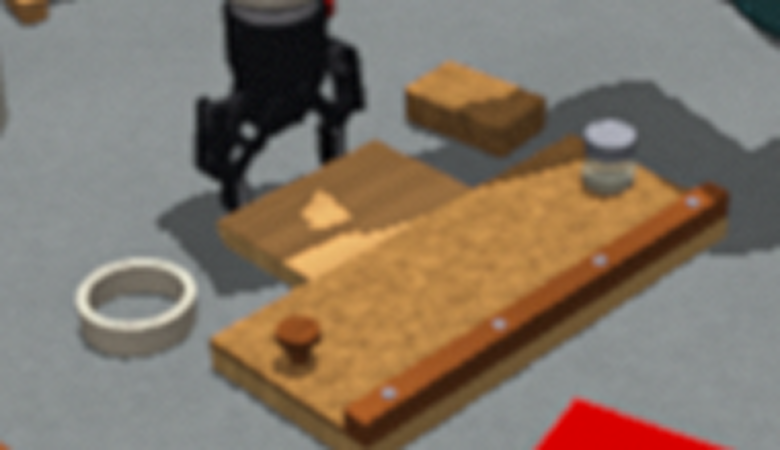

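Both fingers give ±0.7 N m either side, so the balance lies about half-way. Corner positions show the earlier lift was in fact even: both bevel corners rose about 15 px. I balance and lift.

```bash
python3 -m creep '[[0,[0,0,0],0.012],[0,[0,0,0],0],[0,[0,0,4.7],0],[0,[0,0,4.7],0],[0,[0,0.3,4.7],0],[0,[0,0.4,4.7],0],[0,[0,0.8,4.6],0],[0,[0,0.8,4.6],0]]';python3 - <<'E'
from h import *
s=read_state();print(s['torque'],s['wrist_force'])
p,d=read_camera("scene")
cv2.imwrite("pics/a6.png",cv2.resize(p[150:260,160:350],(780,450),interpolation=cv2.INTER_CUBIC))
E
```

```text
time: 8.45
tool_pos: [0.566, -0.0995, 0.0187]
tcp_rot: [1.186, 1.218, -1.194]
wrist_force: [-2.6, -12.6, 0.8]
width: 1.003
[-1.90714519  0.56160569  0.37701454] [ -2.57945604 -12.64805358   0.82003778]
```

View pics/a6.png

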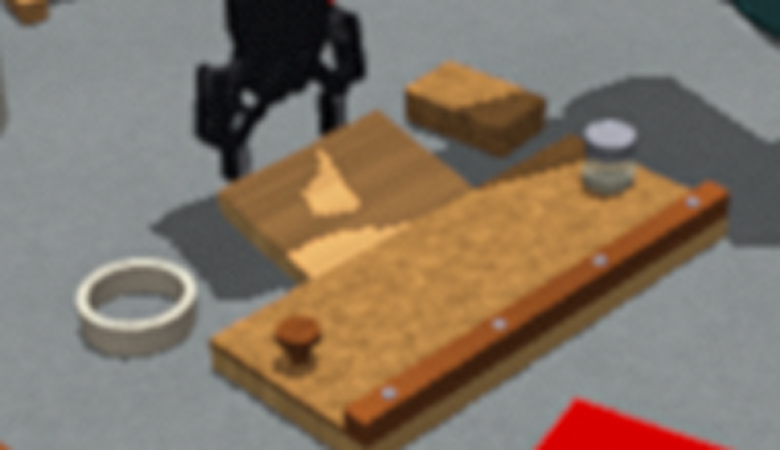

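It is tipping evenly, about 15°. I continue along the arc.

```bash
python3 -m creep '[[0,[0,1.2,4.4],0],[0,[0,1.2,4.4],0],[0,[0,1.6,4.3],0],[0,[0,1.6,4.2],0],[0,[0,2,4],0],[0,[0,2,4],0],[0,[0,2.4,3.7],0],[0,[0,2.4,3.7],0]]';python3 - <<'E'
from h import *
s=read_state();print(s['torque'],s['wrist_force'])
p,d=read_camera("scene")
cv2.imwrite("pics/a7.png",cv2.resize(p[150:260,160:350],(780,450),interpolation=cv2.INTER_CUBIC))
E
```

```text
time: 9.17
tool_pos: [0.5666, -0.0846, 0.0522]
tcp_rot: [1.187, 1.218, -1.193]
wrist_force: [-2.9, -10.0, 5.3]
width: 0.995
[-1.42700481  0.68531747  0.43796541] [ -2.92637285 -10.03384054   5.25745772]
```

View pics/a7.png

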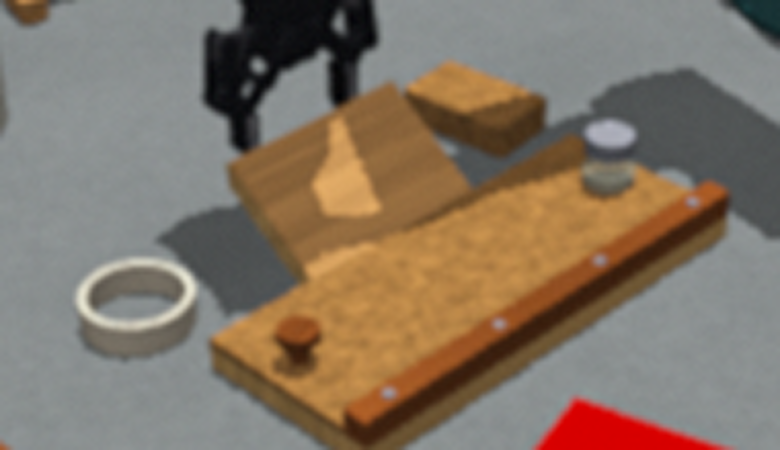

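Now pure forward push on the bevel.

```bash
python3 -m creep '[[0,[0,3,1],0],[0,[0,4,1],0],[0,[0,4,1],0],[0,[0,5,0],0],[0,[0,5,0],0],[0,[0,5,0],0],[0,[0,5,0],0],[0,[0,3,0],0]]';python3 - <<'E'
from h import *
s=read_state();print(s['torque'],s['wrist_force'])
p,d=read_camera("scene")
cv2.imwrite("pics/a8.png",cv2.resize(p[150:260,160:350],(780,450),interpolation=cv2.INTER_CUBIC))
E
```

```text
time: 9.88
tool_pos: [0.5726, -0.0653, 0.0667]
tcp_rot: [1.17, 1.195, -1.192]
wrist_force: [-23.7, -61.2, 63.2]
width: 1.0
[-9.21475025  4.12473094  0.67807612] [-23.66185834 -61.17937771  63.19583499]
```

View pics/a8.png

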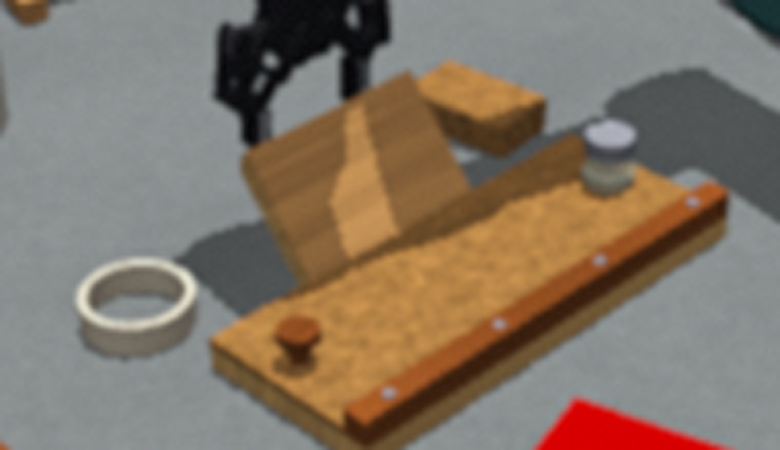

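High finger friction jammed the push (61 N forward, 63 N up) because the tip lagged below the slab's arc. I relieve it by raising along the arc.

```bash
python3 -m creep '[[0,[0,-2,4],0],[0,[0,0,4],0],[0,[0,0,4],0],[0,[0,0,4],0],[0,[0,0,2],0],[0,[0,0,0],0],[0,[0,0,0],0],[0,[0,0,0],0]]';python3 - <<'E'
from h import *
s=read_state();print(s['torque'],s['wrist_force'])
p,d=read_camera("scene")
cv2.imwrite("pics/a9.png",cv2.resize(p[150:260,160:350],(780,450),interpolation=cv2.INTER_CUBIC))
E
```

```text
time: 10.6
tool_pos: [0.5711, -0.0519, 0.0761]
tcp_rot: [1.193, 1.211, -1.187]
wrist_force: [2.6, -7.1, 10.8]
width: 1.001
[-0.93387875 -0.05236659  0.2046246 ] [ 2.59479859 -7.0778682  10.76669108]
```

View pics/a9.png

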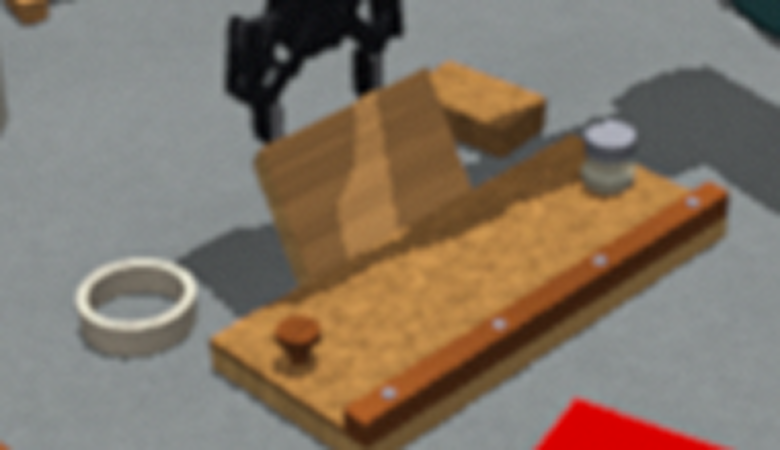

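```bash
python3 -m creep '[[0,[0,3,2.2],0],[0,[0,4,2],0],[0,[0,4,1.6],0],[0,[0,4,1.3],0],[0,[0,4,1],0],[0,[0,4,0.7],0],[0,[0,4,0.4],0],[0,[0,2,0],0]]';python3 - <<'E'
from h import *
s=read_state();print(s['torque'],s['wrist_force'])
p,d=read_camera("scene")
cv2.imwrite("pics/b1.png",cv2.resize(p[140:260,160:350],(780,490),interpolation=cv2.INTER_CUBIC))
E
```

```text
time: 11.32
tool_pos: [0.5701, -0.0214, 0.0854]
tcp_rot: [1.193, 1.214, -1.187]
wrist_force: [0.1, -2.8, 16.5]
width: 1.0
[-0.39216052  0.83153567  0.17152693] [ 0.07006098 -2.77377726 16.45842444]
```

View pics/b1.png

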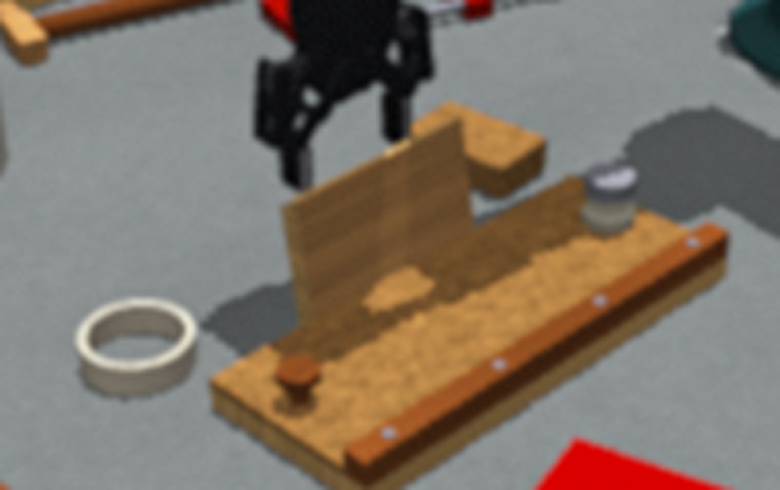

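```bash
python3 -m creep '[[0,[0,0,2],0],[0,[0,3,1.5],0],[0,[0,4,0.5],0],[0,[0,4,0],0],[0,[0,4,0],0],[0,[0,4,0],0],[0,[0,3,0],0],[0,[0,0,0],0]]';python3 - <<'E'
from h import *
s=read_state();print(s['torque'],s['wrist_force'])
p,d=read_camera("scene")
cv2.imwrite("pics/b2.png",cv2.resize(p[140:260,160:350],(780,490),interpolation=cv2.INTER_CUBIC))
E
```

```text
time: 12.03
tool_pos: [0.5662, 0.0019, 0.0857]
tcp_rot: [1.191, 1.221, -1.193]
wrist_force: [-1.4, -0.5, 5.2]
width: 0.995
[-0.08305517  0.53078225  0.08339098] [-1.38687223 -0.49411233  5.23343383]
```

View pics/b2.png

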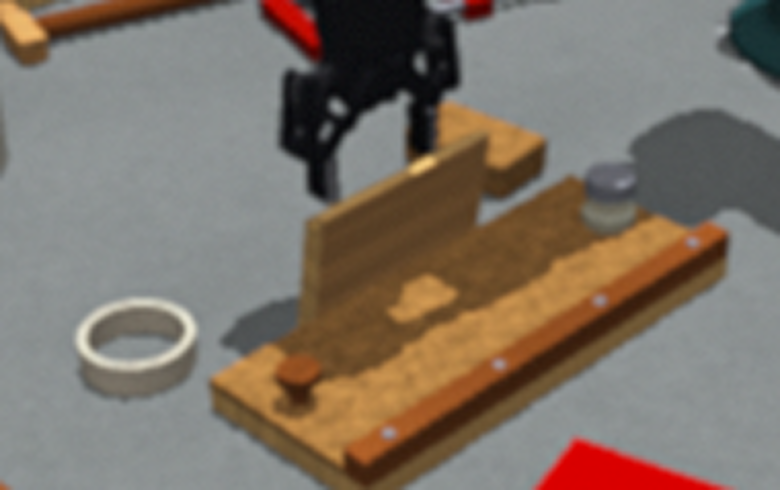

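```bash
python3 -m creep '[[0,[0,3,0],0],[0,[0,3,0],0],[0,[0,3,0],0],[0,[0,3,0],0],[0,[0,3,0],0],[0,[0,0,0],0],[0,[0,0,0],0],[0,[0,0,0],0]]';python3 - <<'E'
from h import *
s=read_state();print(s['torque'],s['wrist_force'])
p,d=read_camera("scene")
cv2.imwrite("pics/b3.png",cv2.resize(p[140:260,160:350],(780,490),interpolation=cv2.INTER_CUBIC))
E
```

```text
time: 12.75
tool_pos: [0.5665, 0.0163, 0.0848]
tcp_rot: [1.192, 1.22, -1.193]
wrist_force: [-0.5, -0.1, 0.5]
width: 0.995
[ 0.02847348 -0.01752802  0.04095913] [-0.47044403 -0.10944481  0.52615391]
```

View pics/b3.png

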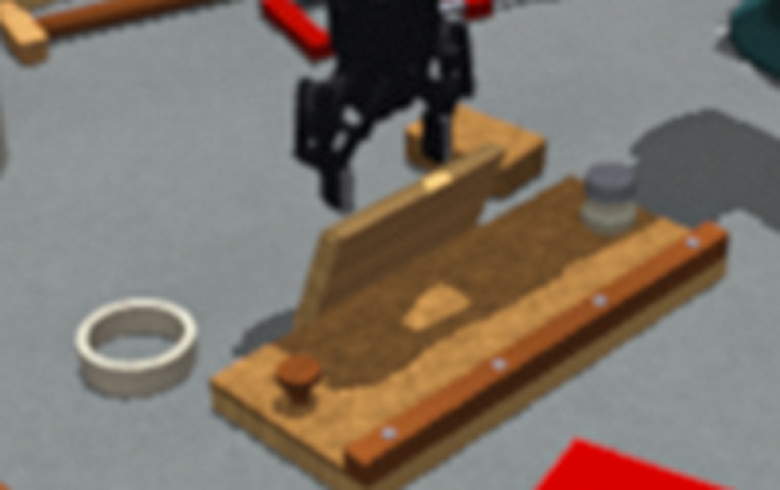

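```bash
python3 -m creep '[[0,[0,4,0],0],[0,[0,4,0],0],[0,[0,4,0],0],[0,[0,4,0],0],[0,[0,0,0],0],[0,[0,0,0],0],[0,[0,0,0],0],[0,[0,0,0],0]]';python3 - <<'E'
from h import *
s=read_state();print(s['torque'],s['wrist_force'])
p,d=read_camera("scene")
cv2.imwrite("pics/b4.png",cv2.resize(p[140:260,160:350],(780,490),interpolation=cv2.INTER_CUBIC))
E
```

```text
time: 13.47
tool_pos: [0.5667, 0.0322, 0.0852]
tcp_rot: [1.192, 1.22, -1.192]
wrist_force: [-0.2, -0.4, -0.0]
width: 0.995
[-0.04195129 -0.03359854 -0.01899612] [-0.1903755  -0.40673523 -0.03128412]
```

View pics/b4.png

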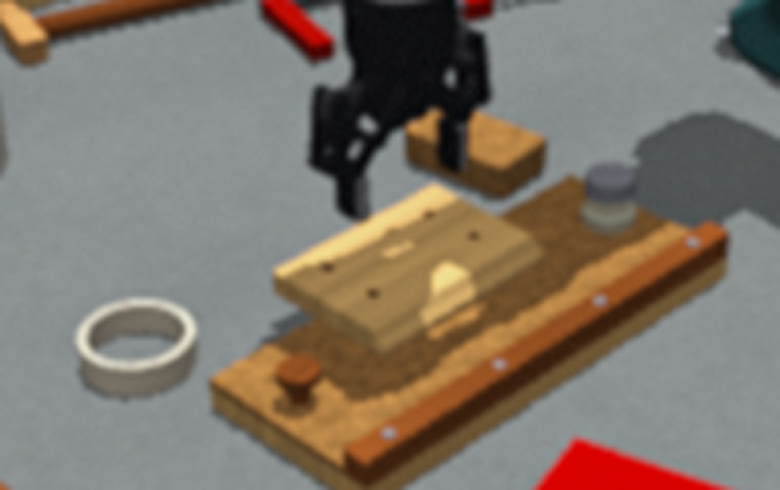

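It has turned over: holes up (around (330,268)–(475,236)), lying on the cork with an overhang. I back off and measure.

```bash
python3 -m creep '[[0,[0,-14,0],0],[0,[0,-14,0],0],[0,[0,-14,0],0],[0,[0,-14,0],0],[0,[0,-14,0],0],[0,[0,-14,0],0],[0,[0,-6,0],0],[0,[0,0,0],0]]';python3 - <<'E'
from h import *
for n in ["scene","side","wrist"]:
    p,d=read_camera(n);c=cloud(n,d);cv2.imwrite(f"pics/c1{n}.png",p);np.save(f"c1{n}.npy",c);z=c[...,2]
    m=(c[...,0]>.47)&(c[...,0]<.67)&(c[...,1]>-.05)&(c[...,1]<.12)
    P=c[m&(z>.031)&(z<.05)]
    A=np.c_[P[:,:2],np.ones(len(P))];k=np.linalg.lstsq(A,P[:,2],rcond=None)[0]
    print(n,len(P),P[:,2].mean(),k[:2],cv2.minAreaRect((P[:,:2]*1000).astype(np.float32)))
E
```

```text
time: 14.18
tool_pos: [0.5667, -0.0598, 0.0852]
tcp_rot: [1.194, 1.219, -1.194]
wrist_force: [-0.1, 0.7, 0.2]
width: 0.996
scene 1380 0.04101848197132112 [-0.00828239 -0.03215325] ((562.3011474609375, 29.800399780273438), (165.7841339111328, 114.34080505371094), 1.3701550960540771)
side 1268 0.03963497213028171 [0.0032811  0.01479545] ((557.1539306640625, 23.74909210205078), (162.10667419433594, 108.83978271484375), 0.6215839982032776)
wrist 48806 0.04065871536854198 [ 7.41346581e-05 -9.58503045e-04] ((561.088134765625, 19.166019439697266), (161.11471557617188, 88.68498992919922), 1.6864310503005981)
```

View pics/c1wrist.png

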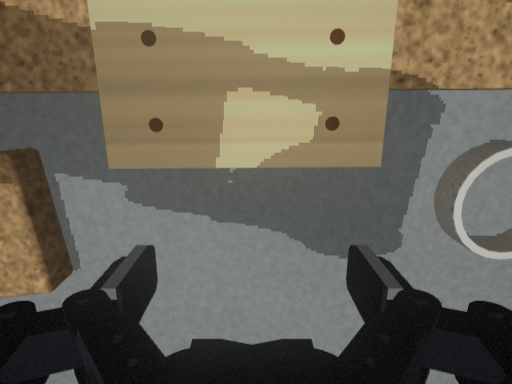

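The slab lies flat (top 41 mm, tilt under 0.1° in wrist depth), lead edge at y ≈ -0.026 (wrist row 168), still overhanging the board edge (row 92). I lower the fingers behind the lead edge with the tips above cork level, then push.

```bash
python3 -m creep '[[0,[0,0,-12],0],[0,[0,0,-12],0],[0,[0,0,-12],0],[0,[0,0,-12],0],[0,[0,0,-10],0],[0,[0,0,-7],0],[0,[0,0,0],0.008],[0,[0,0,0],0]]'; python3 -m creep '[[0,[0,6,0],0],[0,[0,6,0],0],[0,[0,6,0],0],[0,[0,6,0],0],[0,[0,6,0],0],[0,[0,5,0],0],[0,[0,5,0],0],[0,[0,0,0],0]]'
python3 - <<'E'
from h import *
s=read_state();print(s['torque'],s['wrist_force'])
p,d=read_camera("scene")
cv2.imwrite("pics/c2.png",cv2.resize(p[140:260,160:350],(780,490),interpolation=cv2.INTER_CUBIC))
E
```

```text
time: 15.0
tool_pos: [0.5661, -0.0577, 0.0193]
tcp_rot: [1.185, 1.225, -1.187]
wrist_force: [0.2, 1.2, -0.7]
width: 0.999
time: 15.67
tool_pos: [0.567, -0.0167, 0.0205]
tcp_rot: [1.187, 1.224, -1.185]
wrist_force: [0.2, 0.9, 0.0]
width: 1.002
[-0.04100179 -0.0103113  -0.00514641] [0.19015002 0.91522342 0.04180798]
```

View pics/c2.png

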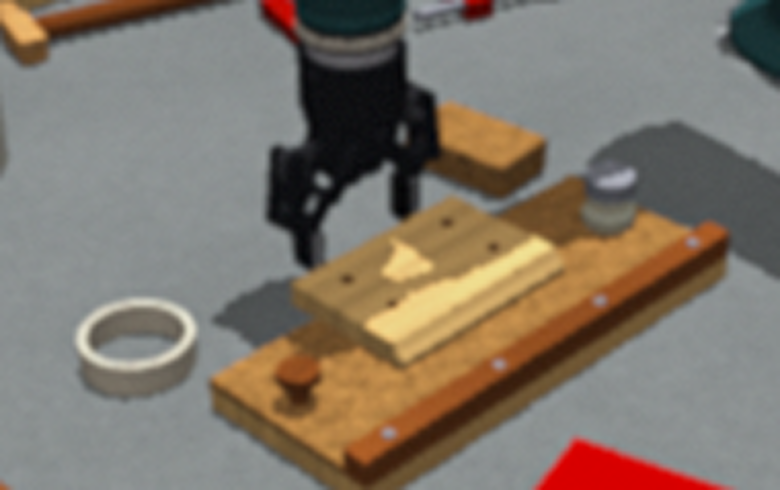

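```bash
python3 -m creep '[[0,[0,5,0],0],[0,[0,5,0],0],[0,[0,5,0],0],[0,[0,5,0],0],[0,[0,4,0],0],[0,[0,4,0],0],[0,[0,4,0],0],[0,[0,3,0],0]]';  python3 -m creep '[[0,[0,1,0],0],[0,[0,1,0],0],[0,[0,1,0],0],[0,[0,1,0],0],[0,[0,1,0],0],[0,[0,1,0],0],[0,[0,1,0],0],[0,[0,0,0],0]]'
python3 - <<'E'
from h import *
s=read_state();print(s['torque'],s['wrist_force'])
p,d=read_camera("scene")
cv2.imwrite("pics/c3.png",cv2.resize(p[140:260,160:350],(780,490),interpolation=cv2.INTER_CUBIC))
E
```

```text
time: 16.38
tool_pos: [0.5665, 0.0178, 0.0201]
tcp_rot: [1.186, 1.224, -1.186]
wrist_force: [-0.4, -2.8, 0.1]
width: 1.0
time: 17.05
tool_pos: [0.5666, 0.0244, 0.0201]
tcp_rot: [1.186, 1.224, -1.186]
wrist_force: [-0.2, 0.2, 0.6]
width: 1.0
[-0.05545203  0.0505917  -0.01394906] [-0.24085731  0.1695123   0.5994177 ]
```

View pics/c3.png

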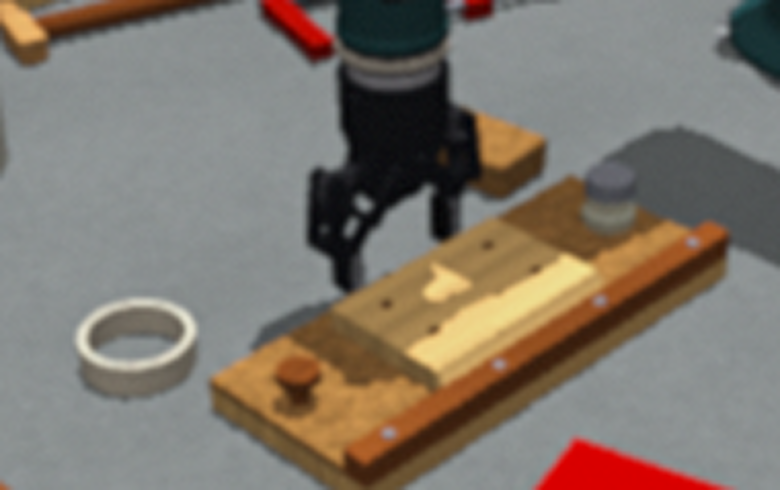

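Close to the batten (lip at (440,385)–(600,270)), no resistance yet. I creep to contact.

```bash
python3 -m creep '[[0,[0,1,0],0],[0,[0,1,0],0],[0,[0,1,0],0],[0,[0,1,0],0],[0,[0,1,0],0],[0,[0,1,0],0],[0,[0,0,0],0],[0,[0,0,0],0]]'
python3 - <<'E'
from h import *
s=read_state();print(s['torque'],s['wrist_force'])
E
```

```text
time: 17.77
tool_pos: [0.5665, 0.028, 0.0202]
tcp_rot: [1.184, 1.222, -1.188]
wrist_force: [-1.4, -10.3, 0.8]
width: 1.0
[-1.58076763  0.0246229  -0.2301053 ] [ -1.35097948 -10.29369817   0.78742962]
```

```bash
python3 -m creep '[[0,[0,1,0],0],[0,[0,1,0],0],[0,[0,0,0],-0.006],[0,[0,0,0],0],[0,[0,0,0],0],[0,[0,-4,0],0],[0,[0,-10,0],0],[0,[0,-14,0],0]]'
python3 -m creep '[[0,[0,-14,4],0],[0,[0,-14,12],0],[0,[0,-14,20],0],[0,[0,-14,20],0],[0,[0,-5,20],0],[0,[0,0,20],0],[0,[0,0,20],0],[0,[0,0,0],0]]'
python3 - <<'E'
from h import *
for n in ["scene","side","wrist"]:
    p,d=read_camera(n);c=cloud(n,d);cv2.imwrite(f"pics/d1{n}.png",p);np.save(f"d1{n}.npy",c)
a=cv2.imread("pics/d1scene.png")[150:260,200:350];b=cv2.imread("pics/d1side.png")[110:220,165:330]
cv2.imwrite("pics/d1.png",np.vstack([cv2.resize(a,(420,300),interpolation=2),cv2.resize(b,(420,290),interpolation=2)]))
E
```

```text
time: 18.43
tool_pos: [0.5669, 0.0044, 0.0203]
tcp_rot: [1.191, 1.222, -1.189]
wrist_force: [-0.5, -0.5, -0.3]
width: 1.001
time: 19.1
tool_pos: [0.5703, -0.0586, 0.1425]
tcp_rot: [1.195, 1.212, -1.185]
wrist_force: [1.4, -1.2, 1.4]
width: 1.002
```

View pics/d1.png

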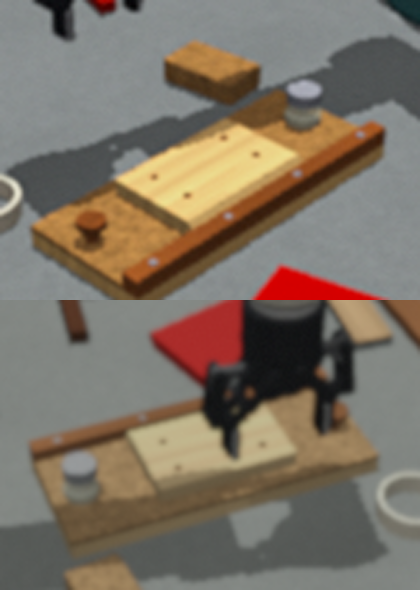

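View pics/d1wrist.png

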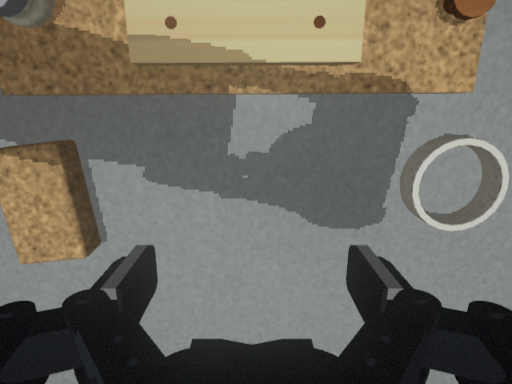

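```bash
python3 -m creep '[[0,[0,10,30],0],[0,[0,10,30],0],[0,[0,10,30],0],[0,[0,10,20],0],[0,[0,10,10],0],[0,[0,0,0],0],[0,[0,0,0],0],[0,[0,0,0],0]]'
python3 - <<'E'
from h import *
p,d=read_camera("wrist");c=cloud("wrist",d);cv2.imwrite("pics/d2.png",p);np.save("d2.npy",c)
for nm in["d1wrist.npy","d2.npy"]:
    c=np.load(nm);z=c[...,2];y=c[...,1];L=[]
    for x0 in np.arange(.5,.64,.01):
        m=abs(c[...,0]-x0)<.004
        s=m&(z>.037)&(z<.0445)&(y<.09); k=m&(z>.021)&(z<.028)&(y<.09)
        L.append((x0,np.percentile(y[s],1),np.percentile(y[k],1)))
    L=np.array(L);a=np.polyfit(L[:,0],L[:,1],1);b=np.polyfit(L[:,0],L[:,2],1)
    print(nm,"lead-front mm at ends",[round(1e3*(np.polyval(a,x)-np.polyval(b,x)),1) for x in(.485,.645)],a,b)
    m=(z>.037)&(z<.0445)&(c[...,0]>.46)&(c[...,0]<.67)&(y<.14);print(c[m][:,0].min(),c[m][:,0].max(),np.median(z[m]))
E
```

```text
time: 19.92
tool_pos: [0.5653, -0.007, 0.2535]
tcp_rot: [1.188, 1.224, -1.194]
wrist_force: [-0.3, -0.1, -0.2]
width: 1.0
d1wrist.npy lead-front mm at ends [np.float64(19.9), np.float64(19.9)] [0.02877468 0.02312062] [0.02882247 0.00321317]
0.4792160666473098 0.6408891407285943 0.03916333761141941
d2.npy lead-front mm at ends [np.float64(20.4), np.float64(18.9)] [0.02584913 0.0240749 ] [ 0.03528996 -0.00093867]
0.479233553520087 0.6421728761170141 0.040562921282258246
```

View pics/d2.png

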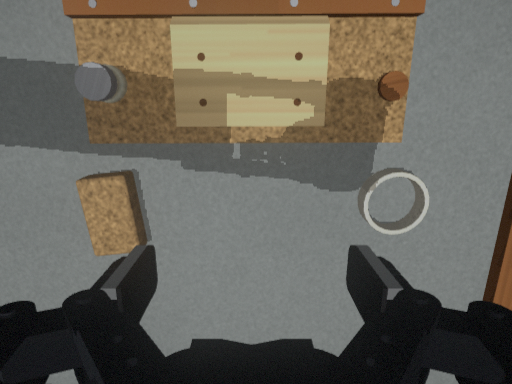

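The front lies face down with its lip along the batten (row 15, columns 170–330). About 20 mm of cork is free at both ends, and the jar, knob, block and tape are in place.

```bash
python3 -c "
from workcell import *
print(finish_job())"
```

```text
the job is handed in; nothing more can be done
None
```

The drawer front is face down on the cork with its bevelled edge home along the batten, and I handed the job in at about 20 s of the 58 s allowed. The hand-in gives no verdict, so this rests on my own measurements.

**What I did**
- I pushed the slab with the two open fingertips until its straight edge butted squarely against the board's front edge.
- I tipped it up by friction and push on the lip, and it fell over onto the cork.
- I then pushed its straight edge until the lip met the batten, with about 10 N at contact, and backed the fingers clear.

**Last checks**
- **Position:** 18.9–20.4 mm of cork is free in front of the straight edge at its two ends, where 20 mm means fully home. The two wrist pictures differed by about 1 mm.
- **Flatness:** the back is at 39–41 mm height, against a nominal 42 mm. I only measured tilt right after it turned over, and it read about zero in the wrist picture. The coarser scene and side views read 1–2°.
- **Sideways:** the slab's middle is about 10 mm from the board's middle.
- **Other objects:** the jar, knob, sanding block and tape roll looked undisturbed in the last wrist picture. I did not re-measure them, nor the bottle, mallet and try square.

**What went wrong on the way**
- **First lift:** I lowered the first trial lift and evened out the pressure of the two fingers before lifting again.
- **Jam:** while tipping, the fingers briefly jammed on the slab at about 60 N forward and 63 N up. That is roughly 90 N at the wrist against the 120 N limit, and raising the fingers freed it.

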